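Clear and reset the tripped jade grinder

ROBOT

A 6-joint arm with a two-finger parallel gripper is mounted at the origin on the work surface. World frame = base frame: x ahead of the robot, y to its left, z up, the work surface at z = 0. Lengths are in m, angles in rad, forces in N, time in s.
With the tool pointing down it reaches from about 0.35 to 0.775 m from the base axis. Payload 5.5 kg.
Tool frame: the origin (TCP) lies midway between the tips of the shut fingers; the grasp point (between the pads) lies 19 mm behind it; z points along the fingers, y is the line along which they close (so a half turn about z gives the same grasp; the last joint's range is limited). The gripper opens to 85 mm and grips with 20 to 120 N. Pads are 22 mm wide; open, the fingers measure 114 mm over their backs; the gripper's body (76 mm by 85 mm) begins 54 mm behind the grasp point. The pads swing forward as they close: fully open they stand 13 mm farther back than shut.
Start: joints at [1.035, 0.313, 0.046, 1.304, 0, 1.431], TCP at [0.222, 0.531, 0.231] pointing down, gripper open.
Joint ranges: [-2.76, 2.76], [-0.86, 1.69], [-1.03, 1.26], [-2.2, 2.34], [-1.47, 1.5], [-3.14, 3.14]. Speed limits (rad/s): [2.57, 2.57, 3.14, 3.14, 3.14, 3.14].

INTERFACE

Orientations are given as a unit quaternion [w, x, y, z].
In Python, from workcell import env gives the robot as it stands. The module is installed in compiled form; this text tells all that it offers.
- The arm moves only by the tool servo_tool, never from a script. Its argument "increments" is a list of rows, each an object of numbers: "grip": the closure, from 0 (fully open) to 1 (shut); "x", "y", "z": the shift along the tool's x, y, z in mm; "roll": the turn about the tool's z in degrees. In form: [{"grip": .., "x": .., "y": .., "z": .., "roll": ..}, ...]. A call has 1 to 5 rows; each row shifts and turns the commanded pose from where the row before left it, along the tool's axes as they then stand; what a row does not reach is not made up. A row lasts 1/12 s, in which the tool goes at most 41.7 mm and 7.16 degrees, less where a joint would pass 70% of its speed; a pose out of reach is approached as far as the arm can. A call is refused whole if a number of a shift passes 41.7 or a number of a turn 7.16, either way. A call with a gripper value outside its range is refused whole. The fingers move at their own pace and stop on an object; "grip_force" is the grip in N (left out, the last holds). Time passes only in rows, so rows that do not move let the fingers close. It gives the time, the measured TCP pose, the force, the opening and the grip force at its end, in the units of the state.
- env.get_state(): the state, without advancing time (a new reading comes with each control period).
- env.read_camera(name): name is "side" or "top" or "wrist"; returns the picture (420x560x3 uint8, red, green, blue); there is no depth.
- env.get_calibration(name): a dict with "vertical_fov" (degrees; the focal length in pixels is half the picture's height over the tangent of half this angle, whatever the lens; pixels are square), "cx", "cy" (the principal point, pixels), "rvec" (rotation vector, rad) and "tvec" (3), from world to camera coordinates, as OpenCV has them; the wrist camera has in their place "tool_from_camera" (4x4, takes a point from camera to tool coordinates, whose origin is the TCP and whose axes are the flange's). Camera axes: x right, y down, z forward; pixel columns grow to the right and rows downward; lengths in m; the calibration is good to about 2 mm. A picture is of the moment at which its call begins: read the wrist's pose just before it. get_calibration takes no time and is no camera call.
- env.hand_in(): hands the job in; it is judged then, once.
The state is a dict: "clock": time; "joint_pos": joint angles; "qvel": joint speeds; "tau": joint torques, N m; "tcp_pos": TCP position; "orientation": TCP orientation; "wrist_force": force on the tool from outside, world axes, zero at the start; "ft_torque": the same for the moment, N m; "finger_gap": finger opening in m; "grip_force": force on a finger pad.
Only numpy, scipy, OpenCV 4.12 (cv2) and the standard library are available. Lean on these libraries where they do the work, as an engineer would, in place of code of your own. Each camera call takes 0.05 s, during which the arm holds its last target. There are 200 camera calls.

TASK

The jade grinder has tripped and a jade block was left lying on its sunken red reset key: with the fingertips push the block aside on the deck, without lifting or tipping it, until the round well is completely uncovered with a little room to spare, then reach into the well, press the red key fully home for about half a second and let go. After that push the red-balled grinder lever, on its yellow box, away all the way over to its far stop. Leave the blue-balled pump lever and everything else where they are, and keep the jade block lying flat on the deck, inside its raised edge.

Things in the scene. Friction and masses are not known exactly. Their poses are not given: they have to be found in the camera images.
- console: the grinder's control deck: a fixed grey metal box 200 (x) x 280 (y) x 55 mm with a flat top (the deck); origin at the centre of its underside, z up. A steel rim 6 mm wide stands 10 mm above the deck all round its edge, leaving a flat 188 x 268 mm. The round well is at the centre of the deck
- well_mouth (a point): centre of the mouth of the round well (46 mm across, ringed in yellow), at deck level, 55 mm above the work surface. The well is vertical; the face of the red key in it (28 mm across, concentric) lies 14 mm below the mouth at rest and 20 mm below it when fully pressed
- reset_key (a joint): travel of the sunken red key, m: 0 up (at rest), 0.006 fully home; a spring key that starts to move at about 1.5 N, needs 5 N fully home and springs back by itself
- jade_block: loose green jade block 60 (its x) x 50 (its y) x 32 mm high, about 0.2 to 0.4 kg, lying flat on the deck over the well at the start; origin at the centre of its underside, z up
- grinder_box: fixed yellow box 100 (x) x 80 (y) x 30 mm on the work surface, which carries the grinder lever on a grey block 70 x 50 x 25 mm; origin at the centre of its underside. It stands to the left or to the right of the deck. Its x axis is the direction in which the lever is switched on (roughly away from the robot)
- grinder_lever_tip (a point): centre of the red ball (26 mm across) at the end of the grinder lever, a 10 mm steel rod. The lever turns about a level axis along the box's y, 52 mm above the work surface over the box's centre; the ball's centre is 70 mm from that axis. At 0 it leans 0.5 rad towards the box's -x (off), at 1.0 rad it leans 0.5 rad towards +x (on)
- grinder_lever (a joint): angle of the grinder lever, rad: 0 off, 1.0 on (its far stop). It stays where it is left; about 1 N at the ball moves it
- pump_box: fixed white box like the yellow one, on the other side of the deck, carrying the blue-balled lever of the water pump: not to be touched
- pump_lever_tip (a point): centre of the blue ball at the end of the pump lever: leave it alone
- jade_ring: small loose jade ring blank 32 mm across and 10 mm high lying on the deck near the corner at the console's -x, +y; origin at the centre of its underside; leave it
- rough_stone: piece of rough stone 110 x 70 x 70 mm, origin under its centre; leave it
- mug: blue mug, 76 mm across, 85 mm high, origin under its centre; leave it
- bit_pot: brass pot, 60 mm across, 60 mm high, origin under its centre; leave it
- handpiece: blue and steel carving handpiece 180 mm long, 26 mm thick, lying along its x, origin under its middle; leave it
- sprayer: blue spray bottle, 68 mm across, 195 mm high, origin under its centre; leave it
- brush: wooden brush 200 mm long lying along its x, origin under its middle; leave it
- jade_puck: flat jade disc 60 mm across, 12 mm high, lying on the work surface, origin under its centre; leave it
Mind the look-alikes: they are no part of the job. Of the things like the jade_block, leave any that is purple; of the rest the smaller one is meant.

How it is judged:
On the way, in this order (a step that is already met when the one before it is completed fails the run):
1. the jade block is pushed clear of the well, lying on the deck (horizontal distance between jade_block and well_mouth above 0.055 m and z of jade_block in the frame of console between 0.05 and 0.062 m and angle between jade_block's own z axis and vertical below 0.1 rad), for 0.2 s.
2. the sunken red key is pressed home with the block clear of the well (value of joint reset_key above 0.005 m and horizontal distance between jade_block and well_mouth above 0.055 m and value of joint grinder_lever below 0.5 rad), for 0.2 s.
3. the key is let up and the grinder lever is pushed over to on (value of joint grinder_lever above 0.9 rad and value of joint reset_key below 0.001 m), for 0.2 s.
At the end, for the whole second after the job is handed in: the jade block lies flat (within 0.1 rad) and at rest on the deck inside its rim (its centre within 75 mm in x and 115 mm in y of the deck's centre), its centre more than 55 mm level distance from the well's centre; the grinder lever stands past 0.9 rad; the red key is up again (within 1 mm) (all of step 1 and all of step 3 and x of jade_block in the frame of console between -0.075 and 0.075 m and y of jade_block in the frame of console between -0.115 and 0.115 m and linear speed of jade_block below 0.01 m/s); the robot touches nothing.
It fails at once if the jade block is lifted more than 15 mm, tipped by more than 0.4 rad or pushed off the deck (z of jade_block in the frame of console above 0.07 m or angle between jade_block's own z axis and vertical above 0.4 rad or z of jade_block in the frame of console below 0.04 m).
It fails at once if the pump lever is moved by more than 15 mm at its ball (distance of pump_lever_tip from where it was at the start of the episode above 0.015 m).
It fails at once if the grinder lever is pushed past 0.6 rad while the block still covers the well (value of joint grinder_lever above 0.6 rad and not (horizontal distance between jade_block and well_mouth above 0.055 m)).
It fails at once if the jade ring on the deck is moved more than 20 mm (distance of jade_ring from where it was at the start of the episode above 0.02 m).
It fails at once if a bystander on the bench is moved more than 30 mm (distance of any of rough_stone, mug, bit_pot, handpiece, sprayer, brush, jade_puck from where it was at the start of the episode above 0.03 m).
It also fails if it takes over 54 s, if anything falls off the work surface, if the arm or the gripper's body presses on something with over 40 N, if the wrist force passes 120 N, or if a joint passes its speed limit or range.

## Working session

There is one attempt and no reset: what is moved stays moved. The work goes in short steps, Python scripts to look and compute and a tool call to move; the robot and the scene stay as the last step left them, time stands still between calls to the robot, and variables do not carry over. Pictures are saved under pics/ and viewed, at most 10 in all, crops included, and the job is handed in when it is done.

Besides the shell and the picture viewer there is one more tool, called after "Request:" in YAML: its name, and indented under it one key for each argument. servo_tool: Moves the arm, as the interface text tells. Its arguments: {"type":"object","properties":{"increments":{"type":"array"},"grip_force":{"type":"number"}},"required":["increments"]}

```bash
mkdir -p pics; python3 - <<'E'
from workcell import env
import cv2
for n in("top","side"):
    im=env.read_camera(n); cv2.imwrite(f"pics/{n}0.png",im[:,:,::-1]); print(n,env.get_calibration(n))
s=env.get_state(); print(s)
print(env.get_calibration("wrist"))
E
```

```text
top {'vertical_fov': 53.113281479807014, 'cx': 281.9689062386166, 'cy': 210.1832886889142, 'rvec': array([ 2.10574136, -2.13623837,  0.20066384]), 'tvec': array([0.05642786, 0.54402302, 1.07515747])}
side {'vertical_fov': 44.21320086152522, 'cx': 269.1854648461553, 'cy': 203.74591395540435, 'rvec': array([ 0.54990276, -2.64119843,  1.2782647 ]), 'tvec': array([0.52557648, 0.17939406, 1.72899629])}
{'clock': 0.1, 'joint_pos': array([1.03541783e+00, 3.13943113e-01, 4.51082734e-02, 1.30362456e+00,
       4.79407218e-05, 1.43119013e+00]), 'qvel': array([-6.79196788e-04,  1.01590717e-04,  3.59376228e-03,  5.17361893e-04,
        7.06587506e-04,  1.78512914e-05]), 'tau': array([ 2.22810391e-03, -4.81724060e+01,  2.99244493e+01,  1.27324436e-02,
       -1.02721069e-04,  4.16923482e-07]), 'tcp_pos': array([0.2214383 , 0.53015636, 0.23049434]), 'orientation': array([-2.97957622e-04,  1.96597126e-01,  9.80484002e-01, -7.76689316e-04]), 'wrist_force': array([-0.60494223, -0.47266491,  0.0946294 ]), 'ft_torque': array([ 0.01166291, -0.04678253,  0.00785625]), 'grip_force': 0.0, 'finger_gap': 0.08565186571533127}
{'vertical_fov': 63.424446637348204, 'cx': 280.09951375276245, 'cy': 206.4234018430825, 'tool_from_camera': array([[-7.95151608e-04, -9.48656982e-01, -3.16305705e-01,
         8.18770945e-02],
       [ 9.99999663e-01, -6.90392465e-04, -4.43260134e-04,
        -2.75377463e-04],
       [ 2.02126746e-04, -3.16305951e-01,  9.48657211e-01,
        -1.41906563e-01],
       [ 0.00000000e+00,  0.00000000e+00,  0.00000000e+00,
         1.00000000e+00]])}
```

View pics/top0.png

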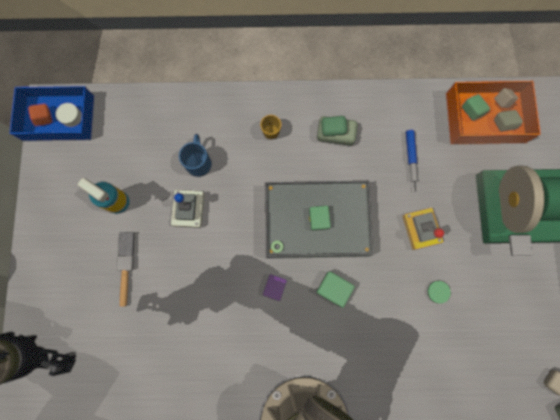

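View pics/side0.png

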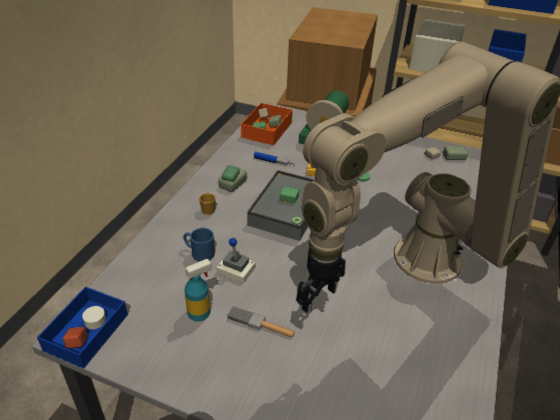

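The top view shows the console at (318,219) with a green block on it at (319,217) and the ring at (277,246). The yellow box is at (424,229) with its red ball at (439,233), and the white pump box is at (187,209). There are three block candidates: green on the deck (319,217), larger green on the bench (336,288) and purple (275,287). The one at (319,217) fits, as it is the smaller green one and lies over the well. I'll confirm it in one crop.

```bash
cat > h.py <<'E'
import numpy as np, cv2
from workcell import env
def cam(n,shape=(420,560)):
    c=env.get_calibration(n); f=210/np.tan(np.radians(c["vertical_fov"]/2))
    K=np.array([[f,0,c["cx"]],[0,f,c["cy"]],[0,0,1]])
    if n=="wrist":
        s=env.get_state(); from scipy.spatial.transform import Rotation as R
        q=s["orientation"]; T=np.eye(4); T[:3,:3]=R.from_quat([q[1],q[2],q[3],q[0]]).as_matrix(); T[:3,3]=s["tcp_pos"]
        W=T@c["tool_from_camera"]; return K,W[:3,:3],W[:3,3]
    Rm=cv2.Rodrigues(c["rvec"])[0]; return K,Rm.T,-Rm.T@c["tvec"]
def toz(C,uv,z):
    K,R,o=C; d=R@np.linalg.inv(K)@np.array([uv[0],uv[1],1.]); return o+d*(z-o[2])/d[2]
def proj(C,p):
    K,R,o=C; q=K@(R.T@(np.array(p)-o)); return q[:2]/q[2]
E
python3 - <<'E'
from h import *
C=cam("top"); im=cv2.imread("pics/top0.png"); hsv=cv2.cvtColor(im,cv2.COLOR_BGR2HSV)
print("cam",C[2])
def blob(lo,hi,box,z,name):
    m=cv2.inRange(hsv,lo,hi); k=np.zeros_like(m); x0,y0,x1,y1=box; k[y0:y1,x0:x1]=m[y0:y1,x0:x1]
    n,l,st,ce=cv2.connectedComponentsWithStats(k); i=1+np.argmax(st[1:,4])
    r=cv2.minAreaRect(np.argwhere(l==i)[:,::-1].astype(np.float32))
    P=np.array([toz(C,p,z) for p in cv2.boxPoints(r)])
    print(name,st[i],toz(C,r[0],z).round(4),"sides",np.linalg.norm(P[1]-P[0]).round(4),np.linalg.norm(P[2]-P[1]).round(4),"dir",np.degrees(np.arctan2(*(P[1]-P[0])[[1,0]])).round(1))
blob((40,60,60),(90,255,255),(300,195,340,240),.087,"block")
blob((40,60,60),(90,255,255),(312,262,362,312),.04,"big")
blob((0,150,80),(6,255,255),(425,220,455,245),.113,"redball")
blob((100,150,60),(130,255,255),(170,190,190,205),.113,"blueball")
blob((20,120,80),(35,255,255),(395,200,450,255),.03,"yellowbox")
blob((40,60,60),(90,255,255),(268,238,286,254),.065,"ring")
cr=[(266,184),(368,181),(371,256),(268,257)]
P=np.array([toz(C,p,.065) for p in cr]); print(P.round(3),P.mean(0))
cv2.imwrite("pics/crop0.png",cv2.resize(im[170:310,250:460],None,fx=3.8,fy=3.8,interpolation=cv2.INTER_CUBIC))
E
```

```text
cam [0.33185911 0.04855568 1.15871508]
block [310 206  20  24 420] [ 0.5178 -0.0476  0.087 ] sides 0.0498 0.0585 dir -85.5
big [317 272  37  35 723] [ 0.3355 -0.0874  0.04  ] sides 0.064 0.0784 dir -31.7
redball [435 229   8   8  53] [ 0.4703 -0.3429  0.113 ] sides 0.0176 0.0177 dir -90.8
blueball [175 194   8   8  48] [0.5701 0.3126 0.113 ] sides 0.0172 0.0187 dir -24.6
yellowbox [404 208  39  41 451] [ 0.4936 -0.3328  0.03  ] sides 0.0847 0.0995 dir -74.4
ring [271 241  12  11  59] [0.4467 0.0636 0.065 ] sides 0.0277 0.0259 dir -45.6
[[ 0.614  0.09   0.065]
 [ 0.619 -0.184  0.065]
 [ 0.418 -0.181  0.065]
 [ 0.419  0.087  0.065]] [ 0.51749764 -0.04679326  0.065     ]
```

View pics/crop0.png

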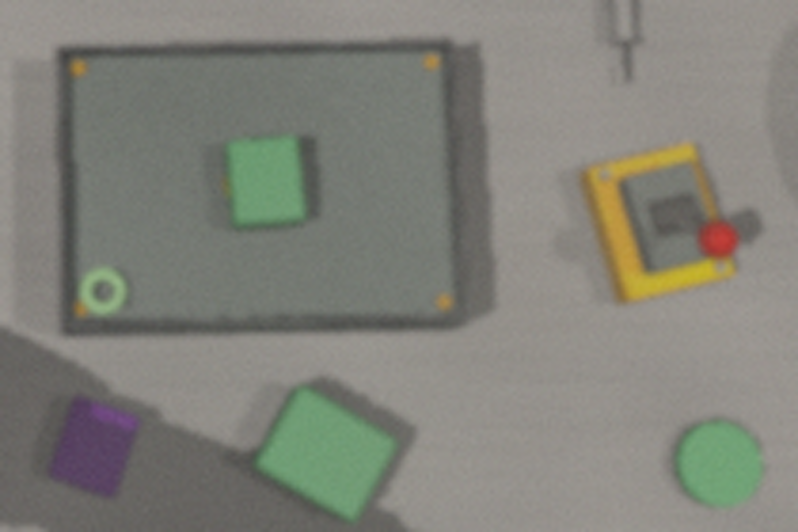

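The crop confirms it. The green block at (266,180) measures 50 x 58 mm and lies on the deck, with a sliver of the yellow well ring on its left. The bigger green block is 64 x 78 mm, and the other one is purple. I'll push the block towards -y, away from the ring.

```bash
cat >> h.py <<'E'
from scipy.spatial.transform import Rotation as Rot
def yaw_y():  # angle of tool y in world, deg; tool x = that + 90
    q=env.get_state()["orientation"]; R=Rot.from_quat([q[1],q[2],q[3],q[0]]).as_matrix(); return np.degrees(np.arctan2(R[1,1],R[0,1])),R
def plan(target,yaw,n):
    s=env.get_state(); a,R=yaw_y(); d=(np.array(target)-s["tcp_pos"])/n*1000; r=(a-yaw)/n
    for i in range(n):
        t=np.radians(a-r*i); ty=np.array([np.cos(t),np.sin(t)]); tx=np.array([-np.sin(t),np.cos(t)])
        print(i,(tx@d[:2]).round(1),(ty@d[:2]).round(1),(-d[2]).round(1),"roll",round(r,2))
def st():
    s=env.get_state(); print("t",s["clock"],"tcp",s["tcp_pos"].round(4),"yaw_y",yaw_y()[0].round(2),"F",s["wrist_force"].round(1),"gap",round(s["finger_gap"],4),"q",s["joint_pos"].round(2))
E
python3 -c "
from h import *
st(); print(yaw_y()[1].round(3)); plan((.518,.03,.18),1,20)"
```

```text
t 0.1 tcp [0.2214 0.5302 0.2305] yaw_y 67.32 F [-0.6 -0.5  0.1] gap 0.0857 q [1.04 0.31 0.05 1.3  0.   1.43]
[[-0.923  0.386 -0.001]
 [ 0.386  0.923 -0.001]
 [ 0.    -0.002 -1.   ]]
0 -23.3 -17.4 2.5 roll 3.32
1 -24.3 -16.0 2.5 roll 3.32
2 -25.2 -14.5 2.5 roll 3.32
3 -26.0 -13.1 2.5 roll 3.32
4 -26.7 -11.5 2.5 roll 3.32
5 -27.3 -10.0 2.5 roll 3.32
6 -27.8 -8.4 2.5 roll 3.32
7 -28.3 -6.8 2.5 roll 3.32
8 -28.6 -5.1 2.5 roll 3.32
9 -28.9 -3.4 2.5 roll 3.32
10 -29.0 -1.8 2.5 roll 3.32
11 -29.1 -0.1 2.5 roll 3.32
12 -29.0 1.6 2.5 roll 3.32
13 -28.9 3.3 2.5 roll 3.32
14 -28.7 4.9 2.5 roll 3.32
15 -28.3 6.6 2.5 roll 3.32
16 -27.9 8.2 2.5 roll 3.32
17 -27.4 9.8 2.5 roll 3.32
18 -26.8 11.4 2.5 roll 3.32
19 -26.1 12.9 2.5 roll 3.32
```

Request:
servo_tool:
  increments:
    - {"grip":0.7,"x":-23.3,"y":-17.4,"z":2.5,"roll":3.3}
    - {"grip":0.7,"x":-24.3,"y":-16,"z":2.5,"roll":3.3}
    - {"grip":0.7,"x":-25.2,"y":-14.5,"z":2.5,"roll":3.3}
    - {"grip":0.7,"x":-26,"y":-13,"z":2.5,"roll":3.3}
    - {"grip":0.7,"x":-26.7,"y":-11.5,"z":2.5,"roll":3.3}

```text
clock: 0.52
tcp_pos: [0.2962, 0.4043, 0.2182]
orientation: [-0.0, 0.336, 0.942, -0.0]
wrist_force: [-0.1, -0.4, 0.6]
finger_gap: 0.0266
grip_force: 0.0
```

Request:
servo_tool:
  increments:
    - {"grip":0.7,"x":-27.3,"y":-10,"z":2.5,"roll":3.3}
    - {"grip":0.7,"x":-27.8,"y":-8.4,"z":2.5,"roll":3.3}
    - {"grip":0.7,"x":-28.3,"y":-6.8,"z":2.5,"roll":3.3}
    - {"grip":0.7,"x":-28.6,"y":-5.1,"z":2.5,"roll":3.3}
    - {"grip":0.7,"x":-28.9,"y":-3.4,"z":2.5,"roll":3.3}

```text
clock: 0.93
tcp_pos: [0.3706, 0.2793, 0.2059]
orientation: [-0.0, 0.468, 0.884, -0.0]
wrist_force: [0.7, 0.6, 0.8]
finger_gap: 0.0256
grip_force: 0.0
```

Request:
servo_tool:
  increments:
    - {"grip":0.7,"x":-29,"y":-1.8,"z":2.5,"roll":3.3}
    - {"grip":0.7,"x":-29,"y":0,"z":2.5,"roll":3.3}
    - {"grip":0.7,"x":-29,"y":1.6,"z":2.5,"roll":3.3}
    - {"grip":0.7,"x":-28.9,"y":3.3,"z":2.5,"roll":3.3}
    - {"grip":0.7,"x":-28.7,"y":4.9,"z":2.5,"roll":3.3}

```text
clock: 1.35
tcp_pos: [0.4452, 0.1546, 0.1934]
orientation: [-0.0, 0.59, 0.807, -0.0]
wrist_force: [1.3, -0.8, -0.5]
finger_gap: 0.0257
grip_force: 0.0
```

Request:
servo_tool:
  increments:
    - {"grip":0.7,"x":-28.3,"y":6.6,"z":2.5,"roll":3.3}
    - {"grip":0.7,"x":-27.9,"y":8.2,"z":2.5,"roll":3.3}
    - {"grip":0.7,"x":-27.4,"y":9.8,"z":2.5,"roll":3.3}
    - {"grip":0.7,"x":-26.8,"y":11.4,"z":2.5,"roll":3.3}
    - {"grip":0.7,"x":-26,"y":12.9,"z":2.5,"roll":3.3}

```text
clock: 1.77
tcp_pos: [0.52, 0.03, 0.1808]
orientation: [-0.0, 0.7, 0.714, -0.0]
wrist_force: [-0.3, 0.3, 0.1]
finger_gap: 0.0255
grip_force: 0.0
```

Request:
servo_tool:
  increments:
    - {"grip":0.7}
    - {"grip":0.7}
    - {"grip":0.7}

```text
invalid input at $.increments[0]: expected keys grip, x, y, z, roll
```

```bash
python3 - <<'E'
from h import *
st(); C=cam("wrist"); im=env.read_camera("wrist"); cv2.imwrite("pics/w1.png",im[:,:,::-1])
print(proj(C,(.5178,-.0476,.087)),proj(C,(.5178,-.047,.055))); plan((.518,.018,.066),1,5)
E
```

```text
t 1.7667 tcp [0.52   0.03   0.1808] yaw_y 1.15 F [-0.3  0.3  0.1] gap 0.0255 q [-0.1   0.23 -0.19  1.15  0.    1.45]
[276.45542475 300.80203491] [276.8725726  279.48159585]
0 -1.6 -1.0 22.8 roll -0.04
1 -1.6 -1.0 22.8 roll -0.04
2 -1.6 -1.0 22.8 roll -0.04
3 -1.6 -1.0 22.8 roll -0.04
4 -1.6 -1.0 22.8 roll -0.04
```

View pics/w1.png

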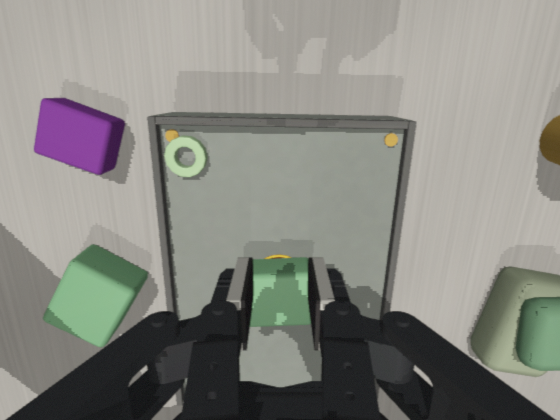

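The wrist view matches the top-camera estimate: block at about (280,290), a sliver of the well ring at (278,256), the ring safely off at (185,157), rim as expected. Next I'll descend on the +y side and push.

Request:
servo_tool:
  increments:
    - {"grip":0.7,"x":-2.4,"y":-1,"z":23,"roll":0}
    - {"grip":0.7,"x":-2.4,"y":-1,"z":23,"roll":0}
    - {"grip":0.7,"x":-2.4,"y":0,"z":23,"roll":0}
    - {"grip":0.7,"x":-2.4,"y":0,"z":23,"roll":0}
    - {"grip":0.7,"x":-2.4,"y":0,"z":24,"roll":0}

```text
clock: 2.23
tcp_pos: [0.5177, 0.0193, 0.0642]
orientation: [-0.0, 0.699, 0.715, 0.0]
wrist_force: [-0.2, -0.1, 0.4]
finger_gap: 0.0256
grip_force: 0.0
```

Request:
servo_tool:
  increments:
    - {"grip":0.7,"x":0,"y":0,"z":0,"roll":0}
    - {"grip":0.7,"x":-5,"y":0,"z":0,"roll":0}
    - {"grip":0.7,"x":-5,"y":0,"z":0,"roll":0}
    - {"grip":0.7,"x":-5,"y":0,"z":0,"roll":0}
    - {"grip":0.7,"x":-5,"y":0,"z":0,"roll":0}

```text
clock: 2.65
tcp_pos: [0.5198, -0.0014, 0.0669]
orientation: [0.001, 0.699, 0.715, 0.001]
wrist_force: [-0.8, 0.4, -0.1]
finger_gap: 0.0257
grip_force: 0.0
```

Request:
servo_tool:
  increments:
    - {"grip":0.7,"x":-5,"y":0,"z":0,"roll":0}
    - {"grip":0.7,"x":-5,"y":0,"z":0,"roll":0}
    - {"grip":0.7,"x":-5,"y":0,"z":0,"roll":0}
    - {"grip":0.7,"x":-5,"y":0,"z":0,"roll":0}
    - {"grip":0.7,"x":-5,"y":0,"z":0,"roll":0}

```text
clock: 3.07
tcp_pos: [0.5192, -0.0258, 0.0656]
orientation: [-0.0, 0.699, 0.715, 0.001]
wrist_force: [-0.3, 3.1, 2.4]
finger_gap: 0.0258
grip_force: 1.5
```

Request:
servo_tool:
  increments:
    - {"grip":0.7,"x":-5,"y":0,"z":0,"roll":0}
    - {"grip":0.7,"x":-5,"y":0,"z":0,"roll":0}
    - {"grip":0.7,"x":-5,"y":0,"z":0,"roll":0}
    - {"grip":0.7,"x":-5,"y":0,"z":0,"roll":0}
    - {"grip":0.7,"x":-5,"y":0,"z":0,"roll":0}

```text
clock: 3.48
tcp_pos: [0.5196, -0.0511, 0.0652]
orientation: [-0.0, 0.699, 0.715, 0.0]
wrist_force: [-0.3, 2.7, 2.3]
finger_gap: 0.0257
grip_force: 1.5
```

Request:
servo_tool:
  increments:
    - {"grip":0.7,"x":-5,"y":0,"z":0,"roll":0}
    - {"grip":0.7,"x":-5,"y":0,"z":0,"roll":0}
    - {"grip":0.7,"x":-5,"y":0,"z":0,"roll":0}
    - {"grip":0.7,"x":-5,"y":0,"z":0,"roll":0}
    - {"grip":0.7,"x":-5,"y":0,"z":0,"roll":0}

```text
clock: 3.9
tcp_pos: [0.5202, -0.0762, 0.0652]
orientation: [-0.0, 0.699, 0.715, -0.0]
wrist_force: [0.4, 2.8, 2.2]
finger_gap: 0.0259
grip_force: 1.5
```

Request:
servo_tool:
  increments:
    - {"grip":0.7,"x":-5,"y":0,"z":0,"roll":0}
    - {"grip":0.7,"x":-5,"y":0,"z":0,"roll":0}
    - {"grip":0.7,"x":0,"y":0,"z":0,"roll":0}
    - {"grip":0.7,"x":8,"y":0,"z":0,"roll":0}
    - {"grip":0.7,"x":15,"y":0,"z":0,"roll":0}

```text
clock: 4.32
tcp_pos: [0.5202, -0.0637, 0.0652]
orientation: [0.001, 0.7, 0.714, -0.0]
wrist_force: [-0.1, 0.5, 0.3]
finger_gap: 0.0257
grip_force: 0.0
```

Request:
servo_tool:
  increments:
    - {"grip":1,"x":15,"y":0,"z":-20,"roll":0}
    - {"grip":1,"x":20,"y":0,"z":-20,"roll":0}
    - {"grip":1,"x":20,"y":0,"z":-20,"roll":0}
    - {"grip":1,"x":10,"y":0,"z":-20,"roll":0}
    - {"grip":1,"x":0,"y":0,"z":0,"roll":0}

```text
clock: 4.73
tcp_pos: [0.5204, 0.0042, 0.1491]
orientation: [0.002, 0.698, 0.716, 0.002]
wrist_force: [1.2, -0.0, 0.8]
finger_gap: -0.0003
grip_force: 0.0
```

```bash
python3 - <<'E'
from h import *
st(); C=cam("wrist"); im=env.read_camera("wrist")[:,:,::-1].copy(); cv2.imwrite("pics/w2.png",im)
hsv=cv2.cvtColor(im,cv2.COLOR_BGR2HSV)
m=cv2.inRange(hsv,(0,130,60),(8,255,255))
n,l,s,c=cv2.connectedComponentsWithStats(m)
for i in np.argsort(-s[1:,4])[:3]+1: print(s[i],toz(C,c[i],.041).round(4))
T=cam("top"); t=env.read_camera("top")[:,:,::-1].copy(); h2=cv2.cvtColor(t,cv2.COLOR_BGR2HSV); cv2.imwrite("pics/t2.png",t)
E
```

```text
t 4.7333 tcp [0.5204 0.0042 0.1491] yaw_y 1.49 F [ 1.2 -0.   0.8] gap -0.0003 q [-0.15  0.24 -0.25  1.07 -0.    1.4 ]
[261 246  33  22 359] [ 0.5177 -0.0385  0.041 ]
```

View pics/w2.png

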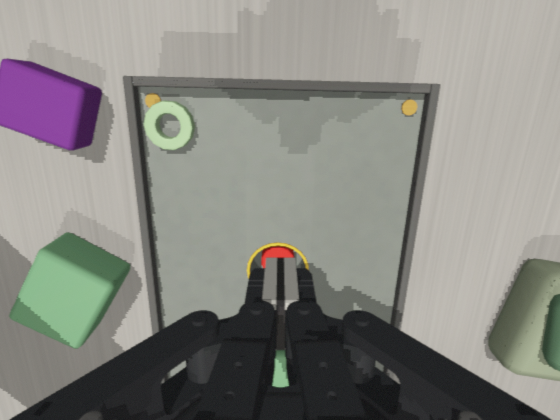

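The wrist view shows the well ring centred at about (278,270) with the red key in it at (278,256). The block is beyond it at about (280,365). Next I'll fit the ring circle on the deck plane.

```bash
python3 - <<'E'
from h import *
from scipy.optimize import least_squares
def fit(P):
    r=least_squares(lambda p:np.hypot(P[:,0]-p[0],P[:,1]-p[1])-p[2],[P[:,0].mean(),P[:,1].mean(),.024],loss="soft_l1",f_scale=.002); return r.x.round(4)
for n,f,box in(("wrist","w2",(240,235,316,300)),("top","t2",(300,200,335,238))):
    C=cam(n); im=cv2.imread(f"pics/{f}.png"); hsv=cv2.cvtColor(im,cv2.COLOR_BGR2HSV); x0,y0,x1,y1=box
    def px(lo,hi,b):
        m=cv2.inRange(hsv,lo,hi)[b[1]:b[3],b[0]:b[2]]; return np.argwhere(m)[:,::-1]+[b[0],b[1]]
    q=px((15,110,70),(35,255,255),box)
    print(n,"ring",len(q)); 
    if len(q)>5: print(fit(np.array([toz(C,p,.055) for p in q])))
    q=px((0,130,60),(8,255,255),box); print("red",len(q),[toz(C,p,.041).round(4) for p in (q.mean(0),)] if len(q) else "")
C=cam("top"); im=cv2.imread("pics/t2.png"); hsv=cv2.cvtColor(im,cv2.COLOR_BGR2HSV)
m=cv2.inRange(hsv,(40,60,60),(90,255,255)); n,l,s,c=cv2.connectedComponentsWithStats(m)
for i in range(1,n):
    if s[i,4]>100: print(s[i],toz(C,c[i],.087).round(4))
C=cam("wrist"); print("shut tip px",proj(C,env.get_state()["tcp_pos"]))
E
```

```text
wrist ring 326
[ 0.5176 -0.0459  0.0226]
red 359 [array([ 0.5158, -0.0382,  0.041 ])]
top ring 0
red 0 
[463  95  26  24 374] [ 0.8178 -0.4821  0.087 ]
[322 117  24  10 179] [ 0.7815 -0.0942  0.087 ]
[ 480  170   80   73 2910] [ 0.5316 -0.5703  0.087 ]
[343 206  16  23 275] [ 0.5171 -0.1291  0.087 ]
[428 282  22  21 352] [ 0.3247 -0.3398  0.087 ]
shut tip px [281.45857317 274.73041457]
```

```bash
python3 - <<'E'
from h import *
st(); plan((.5176,-.0463,.080),1.5,5)
E
```

```text
t 4.8333 tcp [0.5189 0.0028 0.1458] yaw_y 1.4 F [-0.1  0.2  0.1] gap 0.0001 q [-0.15  0.25 -0.26  1.06 -0.    1.4 ]
0 -9.8 -0.5 13.2 roll -0.02
1 -9.8 -0.5 13.2 roll -0.02
2 -9.8 -0.5 13.2 roll -0.02
3 -9.8 -0.5 13.2 roll -0.02
4 -9.8 -0.5 13.2 roll -0.02
```

Request:
servo_tool:
  increments:
    - {"grip":1,"x":-12,"y":-0.5,"z":13,"roll":0}
    - {"grip":1,"x":-12,"y":-0.5,"z":13,"roll":0}
    - {"grip":1,"x":-12,"y":-0.5,"z":13,"roll":0}
    - {"grip":1,"x":-12,"y":-0.5,"z":13,"roll":0}
    - {"grip":1,"x":0,"y":0,"z":13,"roll":0}

```text
clock: 5.25
tcp_pos: [0.5166, -0.0479, 0.0782]
orientation: [-0.0, 0.7, 0.714, -0.001]
wrist_force: [0.7, -0.4, 0.3]
finger_gap: -0.0002
grip_force: 0.0
```

Request:
servo_tool:
  increments:
    - {"grip":1,"x":0,"y":0,"z":0,"roll":0}
    - {"grip":1,"x":0,"y":0,"z":0,"roll":0}

```text
clock: 5.42
tcp_pos: [0.5158, -0.046, 0.0786]
orientation: [-0.002, 0.699, 0.715, -0.001]
wrist_force: [-0.3, 0.3, -0.4]
finger_gap: 0.0004
grip_force: 0.0
```

```bash
python3 - <<'E'
from h import *
st(); plan((.5176,-.0463,.046),1.5,5)
E
```

```text
t 5.4167 tcp [ 0.5158 -0.046   0.0786] yaw_y 1.25 F [-0.3  0.3 -0.4] gap 0.0004 q [-0.24  0.31 -0.36  0.91 -0.    1.31]
0 -0.1 0.3 6.5 roll -0.05
1 -0.1 0.3 6.5 roll -0.05
2 -0.1 0.3 6.5 roll -0.05
3 -0.1 0.3 6.5 roll -0.05
4 -0.1 0.3 6.5 roll -0.05
```

Request:
servo_tool:
  increments:
    - {"grip":1,"x":0,"y":1,"z":8,"roll":0}
    - {"grip":1,"x":0,"y":0,"z":8,"roll":0}
    - {"grip":1,"x":0,"y":0,"z":8,"roll":0}
    - {"grip":1,"x":0,"y":0,"z":8,"roll":0}
    - {"grip":1,"x":0,"y":0,"z":2,"roll":0}

```text
clock: 5.83
tcp_pos: [0.5175, -0.0453, 0.0447]
orientation: [-0.001, 0.699, 0.715, -0.001]
wrist_force: [-0.1, -0.2, 0.4]
finger_gap: 0.0
grip_force: 0.0
```

Request:
servo_tool:
  increments:
    - {"grip":1,"x":0,"y":0,"z":3,"roll":0}
    - {"grip":1,"x":0,"y":0,"z":3,"roll":0}
    - {"grip":1,"x":0,"y":0,"z":2,"roll":0}
    - {"grip":1,"x":0,"y":0,"z":0,"roll":0}

```text
clock: 6.17
tcp_pos: [0.5186, -0.0456, 0.0383]
orientation: [-0.0, 0.699, 0.715, 0.0]
wrist_force: [-1.0, 2.1, 2.4]
finger_gap: -0.0002
grip_force: 1.5
```

Request:
servo_tool:
  increments:
    - {"grip":1,"x":0,"y":0,"z":2,"roll":0}
    - {"grip":1,"x":0,"y":0,"z":2,"roll":0}
    - {"grip":1,"x":0,"y":0,"z":1,"roll":0}
    - {"grip":1,"x":0,"y":0,"z":0,"roll":0}

```text
clock: 6.5
tcp_pos: [0.5187, -0.0457, 0.0349]
orientation: [0.0, 0.699, 0.715, 0.0]
wrist_force: [-5.3, 1.9, 13.7]
finger_gap: 0.0002
grip_force: 7.3
```

It's home: 13.7 N at z = 0.035. I'll hold, then let go.

Request:
servo_tool:
  increments:
    - {"grip":1,"x":0,"y":0,"z":0,"roll":0}
    - {"grip":1,"x":0,"y":0,"z":0,"roll":0}
    - {"grip":1,"x":0,"y":0,"z":0,"roll":0}
    - {"grip":1,"x":0,"y":0,"z":0,"roll":0}
    - {"grip":1,"x":0,"y":0,"z":0,"roll":0}

```text
clock: 6.92
tcp_pos: [0.5188, -0.0457, 0.0349]
orientation: [0.0, 0.699, 0.715, 0.0]
wrist_force: [-4.9, 1.9, 15.2]
finger_gap: 0.0001
grip_force: 7.4
```

Request:
servo_tool:
  increments:
    - {"grip":1,"x":0,"y":0,"z":0,"roll":0}
    - {"grip":1,"x":0,"y":0,"z":-8,"roll":0}
    - {"grip":1,"x":0,"y":0,"z":-20,"roll":0}
    - {"grip":1,"x":0,"y":0,"z":-40,"roll":0}
    - {"grip":1,"x":0,"y":0,"z":-40,"roll":0}

```text
clock: 7.33
tcp_pos: [0.5171, -0.0455, 0.1411]
orientation: [-0.002, 0.699, 0.715, -0.001]
wrist_force: [0.9, -0.6, 0.5]
finger_gap: 0.0002
grip_force: 0.0
```

Request:
servo_tool:
  increments:
    - {"grip":1,"x":0,"y":0,"z":-30,"roll":0}
    - {"grip":1,"x":0,"y":0,"z":0,"roll":0}
    - {"grip":1,"x":0,"y":0,"z":0,"roll":0}

```text
clock: 7.58
tcp_pos: [0.5204, -0.0463, 0.1735]
orientation: [0.002, 0.699, 0.715, 0.001]
wrist_force: [0.7, -0.9, -0.7]
finger_gap: -0.0003
grip_force: 0.0
```

```bash
python3 - <<'E'
from h import *
st(); plan((.43,-.355,.17),17,12)
E
```

```text
t 7.5833 tcp [ 0.5204 -0.0463  0.1735] yaw_y 1.32 F [ 0.7 -0.9 -0.7] gap -0.0003 q [-0.24  0.23 -0.21  1.13 -0.    1.31]
0 -25.5 -8.1 0.3 roll -1.31
1 -25.4 -8.7 0.3 roll -1.31
2 -25.2 -9.3 0.3 roll -1.31
3 -24.9 -9.8 0.3 roll -1.31
4 -24.7 -10.4 0.3 roll -1.31
5 -24.5 -11.0 0.3 roll -1.31
6 -24.2 -11.5 0.3 roll -1.31
7 -23.9 -12.1 0.3 roll -1.31
8 -23.7 -12.6 0.3 roll -1.31
9 -23.4 -13.2 0.3 roll -1.31
10 -23.1 -13.7 0.3 roll -1.31
11 -22.7 -14.2 0.3 roll -1.31
```

Request:
servo_tool:
  increments:
    - {"grip":1,"x":-25.5,"y":-8.1,"z":0,"roll":-1.3}
    - {"grip":1,"x":-25.4,"y":-8.7,"z":0,"roll":-1.3}
    - {"grip":1,"x":-25.2,"y":-9.3,"z":0,"roll":-1.3}
    - {"grip":1,"x":-24.9,"y":-9.8,"z":0,"roll":-1.3}
    - {"grip":1,"x":-24.7,"y":-10.4,"z":0,"roll":-1.3}

```text
clock: 8.0
tcp_pos: [0.4795, -0.1749, 0.1693]
orientation: [-0.001, 0.657, 0.754, -0.0]
wrist_force: [0.4, -0.5, -0.4]
finger_gap: 0.0004
grip_force: 0.0
```

Request:
servo_tool:
  increments:
    - {"grip":1,"x":-24.5,"y":-11,"z":0,"roll":-1.3}
    - {"grip":1,"x":-24.2,"y":-11.5,"z":0,"roll":-1.3}
    - {"grip":1,"x":-23.9,"y":-12.1,"z":0,"roll":-1.3}
    - {"grip":1,"x":-23.7,"y":-12.6,"z":0,"roll":-1.3}
    - {"grip":1,"x":-23.4,"y":-13.2,"z":0,"roll":-1.3}

```text
clock: 8.42
tcp_pos: [0.4418, -0.3036, 0.1691]
orientation: [-0.002, 0.613, 0.79, 0.0]
wrist_force: [0.5, -0.3, -0.1]
finger_gap: -0.0002
grip_force: 0.0
```

Request:
servo_tool:
  increments:
    - {"grip":1,"x":-23.1,"y":-13.7,"z":0,"roll":-1.3}
    - {"grip":1,"x":-22.7,"y":-14.2,"z":0,"roll":-1.3}
    - {"grip":1,"x":0,"y":0,"z":0,"roll":0}
    - {"grip":1,"x":0,"y":0,"z":0,"roll":0}

```text
clock: 8.75
tcp_pos: [0.4268, -0.3551, 0.1691]
orientation: [-0.002, 0.597, 0.803, 0.0]
wrist_force: [0.2, 0.5, -0.3]
finger_gap: 0.0001
grip_force: 0.0
```

```bash
python3 - <<'E'
from h import *
st(); C=cam("wrist"); im=env.read_camera("wrist")[:,:,::-1].copy(); cv2.imwrite("pics/w3.png",im)
hsv=cv2.cvtColor(im,cv2.COLOR_BGR2HSV)
m=cv2.inRange(hsv,(0,150,60),(7,255,255)); n,l,s,c=cv2.connectedComponentsWithStats(m)
for i in range(1,n):
    if s[i,4]>60: print(s[i],toz(C,c[i],.113).round(4))
print("tip px",proj(C,env.get_state()["tcp_pos"]),"ball pred",proj(C,(.4703,-.3429,.113)))
E
```

```text
t 8.75 tcp [ 0.4268 -0.3551  0.1691] yaw_y 16.75 F [ 0.2  0.5 -0.3] gap 0.0001 q [-0.84  0.3  -0.12  1.15  0.    0.44]
[ 330  209   41   41 1328] [ 0.4681 -0.342   0.113 ]
tip px [282.65185713 273.72218842] ball pred [353.04548795 231.24136292]
```

View pics/w3.png

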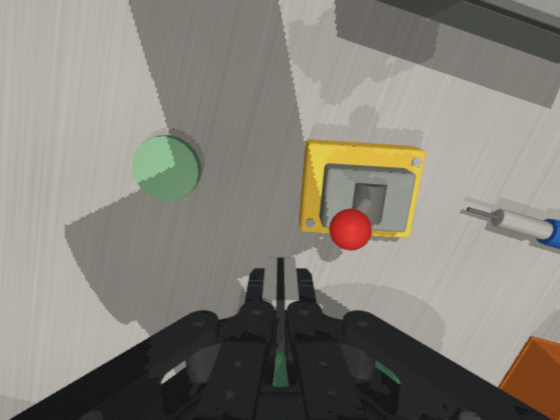

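The ball is at (350,229), which is (0.468,-0.342), agreeing with the top camera. The box axis is about 13.5°. Next I'll lower behind the ball and push.

Request:
servo_tool:
  increments:
    - {"grip":1,"x":3,"y":-2,"z":16,"roll":0}
    - {"grip":1,"x":0,"y":0,"z":16,"roll":0}
    - {"grip":1,"x":0,"y":0,"z":16,"roll":0}
    - {"grip":1,"x":0,"y":0,"z":16,"roll":0}
    - {"grip":1,"x":0,"y":5,"z":0,"roll":0}

```text
clock: 9.22
tcp_pos: [0.428, -0.3474, 0.1035]
orientation: [-0.004, 0.595, 0.804, 0.001]
wrist_force: [-1.3, 0.9, -1.6]
finger_gap: -0.0
grip_force: 0.0
```

Request:
servo_tool:
  increments:
    - {"grip":1,"x":-0.5,"y":8,"z":0,"roll":0}
    - {"grip":1,"x":-0.5,"y":8,"z":0,"roll":0}
    - {"grip":1,"x":-0.5,"y":8,"z":0,"roll":0}
    - {"grip":1,"x":-0.5,"y":8,"z":0,"roll":0}
    - {"grip":1,"x":-0.5,"y":8,"z":0,"roll":0}

```text
clock: 9.63
tcp_pos: [0.4706, -0.3416, 0.1082]
orientation: [0.001, 0.595, 0.804, -0.0]
wrist_force: [-1.5, -1.2, -0.3]
finger_gap: 0.0
grip_force: 0.6
```

Request:
servo_tool:
  increments:
    - {"grip":1,"x":-0.5,"y":8,"z":0,"roll":0}
    - {"grip":1,"x":-0.5,"y":8,"z":0,"roll":0}
    - {"grip":1,"x":-0.5,"y":8,"z":0,"roll":0}
    - {"grip":1,"x":-0.5,"y":6,"z":0,"roll":0}
    - {"grip":1,"x":0,"y":3,"z":0,"roll":0}

```text
clock: 10.05
tcp_pos: [0.5019, -0.3336, 0.107]
orientation: [-0.0, 0.595, 0.804, -0.0]
wrist_force: [-5.6, -2.6, -0.0]
finger_gap: -0.0001
grip_force: 2.9
```

Request:
servo_tool:
  increments:
    - {"grip":1,"x":0,"y":3,"z":0,"roll":0}
    - {"grip":1,"x":0,"y":3,"z":0,"roll":0}
    - {"grip":1,"x":0,"y":0,"z":0,"roll":0}

```text
clock: 10.3
tcp_pos: [0.5023, -0.3333, 0.1067]
orientation: [-0.003, 0.596, 0.803, -0.004]
wrist_force: [-14.9, -6.0, 4.1]
finger_gap: -0.0002
grip_force: 8.1
```

At the far stop: the force rises without motion. I'll back off, lift and check.

Request:
servo_tool:
  increments:
    - {"grip":1,"x":0,"y":-10,"z":0,"roll":0}
    - {"grip":1,"x":0,"y":-20,"z":0,"roll":0}
    - {"grip":1,"x":0,"y":-30,"z":0,"roll":0}
    - {"grip":1,"x":0,"y":-30,"z":-20,"roll":0}
    - {"grip":1,"x":0,"y":-20,"z":-40,"roll":0}

```text
clock: 10.72
tcp_pos: [0.3989, -0.3613, 0.1607]
orientation: [-0.005, 0.596, 0.803, 0.001]
wrist_force: [-0.4, -0.3, 0.6]
finger_gap: -0.0001
grip_force: 0.0
```

Request:
servo_tool:
  increments:
    - {"grip":1,"x":0,"y":0,"z":-40,"roll":0}
    - {"grip":1,"x":0,"y":0,"z":0,"roll":0}
    - {"grip":1,"x":0,"y":0,"z":0,"roll":0}
    - {"grip":1,"x":0,"y":0,"z":0,"roll":0}

```text
clock: 11.05
tcp_pos: [0.4032, -0.3638, 0.2047]
orientation: [0.001, 0.595, 0.803, 0.0]
wrist_force: [-0.1, 0.0, -1.3]
finger_gap: 0.0001
grip_force: 0.0
```

```bash
python3 - <<'E'
from h import *
st(); C=cam("wrist"); w=env.read_camera("wrist")[:,:,::-1].copy()
def b(im,C,lo,hi,z,mn,nm):
    m=cv2.inRange(cv2.cvtColor(im,cv2.COLOR_BGR2HSV),lo,hi); n,l,s,c=cv2.connectedComponentsWithStats(m)
    for i in range(1,n):
        if s[i,4]>mn: print(nm,s[i],toz(C,c[i],z).round(4))
b(w,C,(0,150,60),(7,255,255),.113,60,"wrist red")
t=env.read_camera("top")[:,:,::-1].copy(); T=cam("top")
b(t[:,:],T,(0,150,80),(6,255,255),.113,20,"top red")
b(t,T,(40,60,60),(90,255,255),.087,30,"green")
b(t,T,(100,150,60),(130,255,255),.113,40,"blue")
cv2.imwrite("pics/t4.png",cv2.resize(t[160:320,240:470],None,fx=3.4,fy=3.4,interpolation=cv2.INTER_CUBIC))
E
```

```text
t 11.05 tcp [ 0.4032 -0.3638  0.2047] yaw_y 16.92 F [-0.1  0.  -1.3] gap 0.0001 q [-0.88  0.26 -0.09  1.22  0.    0.39]
wrist red [ 437  195   39   34 1026] [ 0.5256 -0.3272  0.113 ]
top red [428 207   7   6  30] [ 0.5283 -0.3292  0.113 ]
top red [313 215   9  10  72] [ 0.5083 -0.0391  0.113 ]
green [463  95  26  24 371] [ 0.8181 -0.4822  0.087 ]
green [322 117  25  18 392] [ 0.7687 -0.0948  0.087 ]
green [480 171  26  59 997] [ 0.5594 -0.4984  0.087 ]
green [536 170  24  31 514] [ 0.6013 -0.6575  0.087 ]
green [338 206  20  23 412] [ 0.5182 -0.1216  0.087 ]
green [271 241  12  11  47] [0.4466 0.066  0.087 ]
green [318 272  35  33 600] [ 0.3396 -0.0786  0.087 ]
green [428 282  22  21 354] [ 0.3248 -0.34    0.087 ]
blue [  10   87   83   53 2942] [0.8062 0.6594 0.113 ]
blue [407 131   9  32 215] [ 0.6981 -0.2902  0.113 ]
blue [175 194   8   8  49] [0.5699 0.3116 0.113 ]
```

View pics/t4.png

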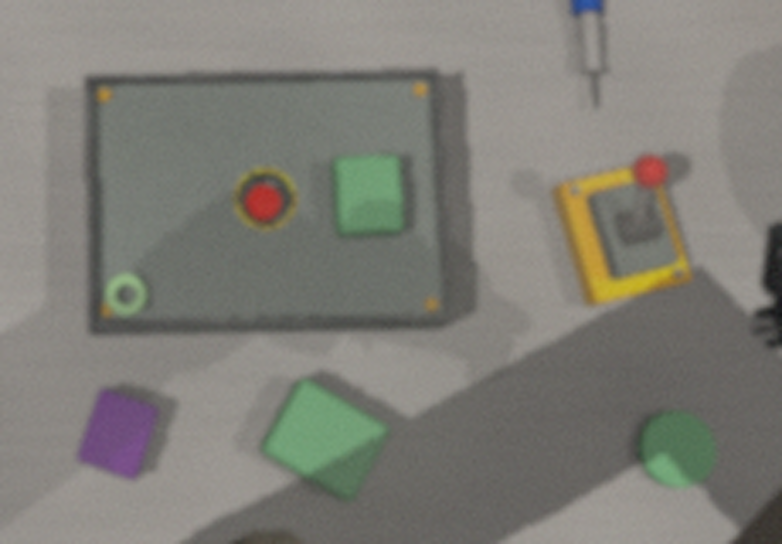

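The well is clear, the key is up, and the block is 75 mm away and flat. The lever is over, but the red blobs are partly shaded and give only about 60 mm of ball travel where 67 mm was expected. I'll measure the ball properly before handing in.

```bash
python3 - <<'E'
from h import *
C=cam("wrist"); w=env.read_camera("wrist")[:,:,::-1].copy(); cv2.imwrite("pics/w5.png",cv2.resize(w[130:280,380:540],None,fx=3.5,fy=3.5,interpolation=cv2.INTER_CUBIC))
t=cv2.cvtColor(env.read_camera("top")[:,:,::-1],cv2.COLOR_BGR2HSV)
for n,im,C,bx in(("wrist",cv2.cvtColor(w,cv2.COLOR_BGR2HSV),C,(420,170,500,250)),("top",t,cam("top"),(420,200,440,220)),("top0",cv2.cvtColor(cv2.imread("pics/top0.png"),cv2.COLOR_BGR2HSV),cam("top"),(425,220,455,245)),):
    for smin in(130,170):
        m=(((im[...,0]<9)|(im[...,0]>170))&(im[...,1]>smin)&(im[...,2]>40)).astype(np.uint8)
        q=(np.argwhere(m[bx[1]:bx[3],bx[0]:bx[2]])[:,::-1]+bx[:2]).astype(np.float32)
        c,r=cv2.minEnclosingCircle(q); print(n,smin,len(q),c,r,toz(C,c,.113).round(4))
    print({p:proj(C,(.501-.070*np.sin(.5-p)*np.cos(.2356),-.3342-.07*np.sin(.5-p)*np.sin(.2356),.052+.07*np.cos(.5-p))).round(1) for p in(0,.8,.9,1.)})
E
```

```text
wrist 130 1055 (457.5, 213.5) 19.557706832885742 [ 0.5253 -0.3268  0.113 ]
wrist 170 1008 (457.5, 214.0) 18.927593231201172 [ 0.5255 -0.3272  0.113 ]
{0: array([376.5, 211.1]), 0.8: array([454.6, 217.9]), 0.9: array([462. , 217.2]), 1.0: array([468.5, 216.3])}
top 130 50 (430.875, 210.5) 4.155292510986328 [ 0.5267 -0.3283  0.113 ]
top 170 0 (0.0, 0.0) 0.0 [1.1461 0.8324 0.113 ]
{0: array([438.3, 233.3]), 0.8: array([432.3, 212.2]), 0.9: array([431.1, 209.9]), 1.0: array([429.9, 207.8])}
top0 130 63 (438.6000061035156, 232.39999389648438) 4.440829277038574 [ 0.4706 -0.3431  0.113 ]
top0 170 30 (439.0, 233.0) 3.1623775959014893 [ 0.4691 -0.344   0.113 ]
{0: array([438.3, 233.3]), 0.8: array([432.3, 212.2]), 0.9: array([431.1, 209.9]), 1.0: array([429.9, 207.8])}
```

View pics/w5.png

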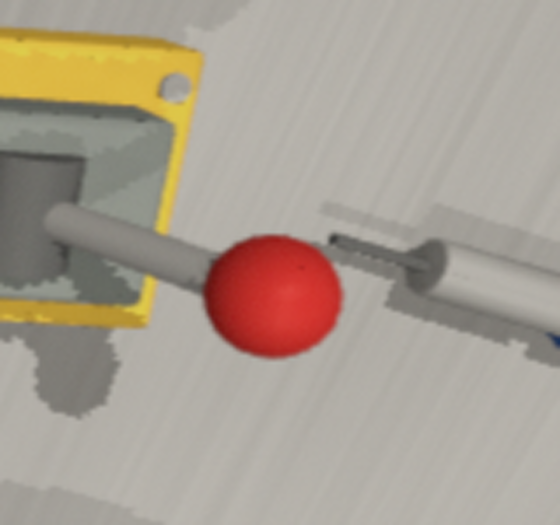

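The enlarged view shows the lever leaning well over, but both cameras put it at about 0.87 rad, not 1.0. I'll push once more, at ball-centre height.

Request:
servo_tool:
  increments:
    - {"grip":1,"x":7,"y":0,"z":30,"roll":0}
    - {"grip":1,"x":0,"y":5,"z":30,"roll":0}
    - {"grip":1,"x":0,"y":20,"z":31,"roll":0}
    - {"grip":1,"x":-1,"y":25,"z":0,"roll":0}
    - {"grip":1,"x":-2,"y":25,"z":0,"roll":0}

```text
clock: 11.67
tcp_pos: [0.472, -0.3356, 0.1096]
orientation: [-0.004, 0.596, 0.803, 0.001]
wrist_force: [0.6, -0.1, 0.8]
finger_gap: -0.0001
grip_force: 0.0
```

Request:
servo_tool:
  increments:
    - {"grip":1,"x":-1,"y":8,"z":0,"roll":0}
    - {"grip":1,"x":-1,"y":8,"z":0,"roll":0}
    - {"grip":1,"x":0,"y":5,"z":0,"roll":0}
    - {"grip":1,"x":0,"y":5,"z":0,"roll":0}
    - {"grip":1,"x":0,"y":0,"z":0,"roll":0}

```text
clock: 12.08
tcp_pos: [0.4993, -0.3324, 0.1136]
orientation: [0.0, 0.595, 0.804, 0.0]
wrist_force: [0.5, -0.1, -0.2]
finger_gap: -0.0005
grip_force: 0.0
```

Request:
servo_tool:
  increments:
    - {"grip":1,"x":0,"y":4,"z":0,"roll":0}
    - {"grip":1,"x":0,"y":3,"z":0,"roll":0}
    - {"grip":1,"x":0,"y":3,"z":0,"roll":0}
    - {"grip":1,"x":0,"y":0,"z":0,"roll":0}

```text
clock: 12.42
tcp_pos: [0.5048, -0.3306, 0.1135]
orientation: [-0.002, 0.596, 0.803, -0.003]
wrist_force: [-12.0, -4.6, 5.1]
finger_gap: -0.0002
grip_force: 6.3
```

Request:
servo_tool:
  increments:
    - {"grip":1,"x":0,"y":4,"z":0,"roll":0}
    - {"grip":1,"x":0,"y":4,"z":0,"roll":0}
    - {"grip":1,"x":0,"y":0,"z":0,"roll":0}
    - {"grip":1,"x":0,"y":0,"z":0,"roll":0}

```text
clock: 12.75
tcp_pos: [0.5058, -0.3302, 0.1133]
orientation: [-0.006, 0.598, 0.801, -0.008]
wrist_force: [-31.7, -10.4, 10.9]
finger_gap: -0.0003
grip_force: 16.7
```

```bash
python3 - <<'E'
from h import *
st(); C=cam("side"); c0=cv2.imread("pics/side0.png"); s=env.read_camera("side")[:,:,::-1].copy()
C=cam("wrist"); w=env.read_camera("wrist")[:,:,::-1].copy()
cv2.imwrite("pics/w6.png",np.hstack([w[100:350,200:480],s[100:350,200:480]]))
E
```

```text
t 12.75 tcp [ 0.5058 -0.3302  0.1133] yaw_y 16.54 F [-31.7 -10.4  10.9] gap -0.0003 q [-0.7   0.44 -0.07  1.08 -0.02  0.58]
```

View pics/w6.png

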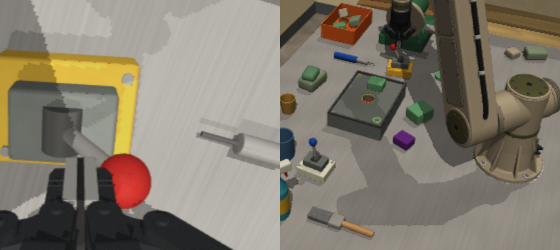

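33 N against the ball moves it no further, so this is the far stop. I'll withdraw gently and remeasure.

Request:
servo_tool:
  increments:
    - {"grip":1,"x":0,"y":-8,"z":0,"roll":0}
    - {"grip":1,"x":0,"y":-12,"z":0,"roll":0}
    - {"grip":1,"x":-2,"y":-25,"z":0,"roll":0}
    - {"grip":1,"x":-2,"y":-30,"z":0,"roll":0}
    - {"grip":1,"x":-2,"y":-30,"z":-20,"roll":0}

```text
clock: 13.27
tcp_pos: [0.4151, -0.3617, 0.1303]
orientation: [-0.003, 0.595, 0.804, 0.001]
wrist_force: [0.3, -0.4, 0.6]
finger_gap: -0.0001
grip_force: 0.0
```

Request:
servo_tool:
  increments:
    - {"grip":1,"x":0,"y":-10,"z":-40,"roll":0}
    - {"grip":1,"x":0,"y":0,"z":-40,"roll":0}
    - {"grip":1,"x":0,"y":0,"z":0,"roll":0}
    - {"grip":1,"x":0,"y":0,"z":0,"roll":0}
    - {"grip":1,"x":0,"y":0,"z":0,"roll":0}

```text
clock: 13.68
tcp_pos: [0.408, -0.3665, 0.2138]
orientation: [0.001, 0.595, 0.803, 0.0]
wrist_force: [0.3, -0.1, -0.5]
finger_gap: 0.0003
grip_force: 0.0
```

```bash
python3 - <<'E'
from h import *
from scipy.optimize import least_squares
st(); W=cam("wrist"); w=env.read_camera("wrist")[:,:,::-1].copy(); t=env.read_camera("top")[:,:,::-1].copy(); T=cam("top")
def ball(im,bx):
    h=cv2.cvtColor(im,cv2.COLOR_BGR2HSV); m=((h[...,0]<9)|(h[...,0]>170))&(h[...,1]>120)&(h[...,2]>40)
    q=(np.argwhere(m[bx[1]:bx[3],bx[0]:bx[2]])[:,::-1]+bx[:2]).astype(np.float32); return np.array(cv2.minEnclosingCircle(q)[0]),len(q)
a=ball(w,(400,150,520,260)); b=ball(t,(418,198,445,225)); print(a,b)
for z in(.113,.117): print(z,toz(W,a[0],z).round(4),toz(T,b[0],z).round(4))
# pivot from yellow box top corners/hole features: grey block footprint in wrist view
h=cv2.cvtColor(w,cv2.COLOR_BGR2HSV); y=cv2.inRange(h,(18,120,80),(35,255,255)); n,l,s,c=cv2.connectedComponentsWithStats(y); i=1+np.argmax(s[1:,4])
r=cv2.minAreaRect(np.argwhere(l==i)[:,::-1].astype(np.float32)); P=np.array([toz(W,p,.03) for p in cv2.boxPoints(r)])
print("box",s[i],P.round(4),P.mean(0).round(4),np.linalg.norm(np.diff(P,axis=0),axis=1))
cv2.imwrite("pics/w7.png",w)
E
```

```text
t 13.6833 tcp [ 0.408  -0.3665  0.2138] yaw_y 16.91 F [ 0.3 -0.1 -0.5] gap 0.0003 q [-0.88  0.27 -0.06  1.24  0.    0.4 ]
(array([446.1111145, 202.5      ]), 980) (array([430.85897827, 210.24359131]), 60)
0.113 [ 0.5255 -0.3272  0.113 ] [ 0.5274 -0.3283  0.113 ]
0.117 [ 0.5232 -0.3266  0.117 ] [ 0.5266 -0.3269  0.117 ]
box [ 316  128  113   87 3814] [[ 0.4501 -0.3847  0.03  ]
 [ 0.4291 -0.3066  0.03  ]
 [ 0.5286 -0.2835  0.03  ]
 [ 0.5579 -0.3603  0.03  ]] [ 0.4914 -0.3338  0.03  ] [0.08090301 0.10214093 0.0822123 ]
```

View pics/w7.png

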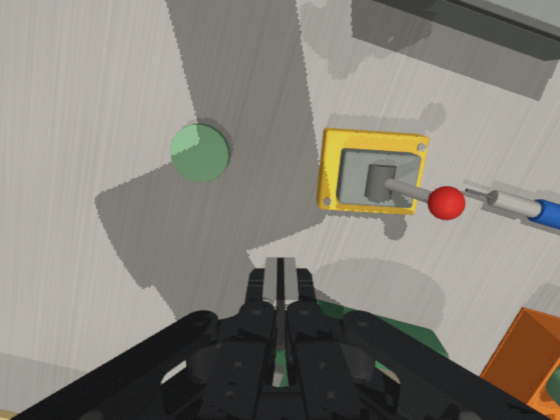

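The ball has not moved from (0.526,-0.327). That is 33 mm past the measured box centre (about 0.492), where "on" should put it, so the lever is at its stop. Handing in.

```bash
python3 -c "
from workcell import env
print(env.hand_in())"
```

```text
the job is handed in; nothing more can be done
None
```

The job is handed in, though no verdict came back: the block was pushed about 75 mm clear of the well and lies flat on the deck, the red key was pressed fully home and let up again, the grinder lever is at its far stop, and my last images show the pump lever and the ring unmoved.

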